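# Hold a slide flush on the sloping stage for a photograph

## Task

Pick up the dark slide holder by its orange fin and bring it to the sloping white plate on the lab jack, glass end up the slope, with the specimen centred over the glowing spot and the holder in line with the plate. Tilt it to match the slope so that its whole underside lies flush, and press gently through the holder alone, so that the sprung plate sinks about half of its travel without ever reaching its stop. Finish while still gripping the holder and pressing it there, keeping still for the photograph, and leave the jar, the slide box and the dish where they are.

Things in the scene. Friction and masses are not known exactly. Their poses are not given: they have to be found in the camera images.
- holder: Loose slide holder, 70 to 130 g, lying flat on the bench at the start. Dark flat rectangular frame 110 mm long (its x), 44 mm wide (its y), 6 mm thick, with an orange upright fin at its -x end and a pane of glass in its +x end. Origin: centre of the underside; z up out of the face that carries the fin.
- window (a point): The purple specimen in the middle of the glass, taken at the level of the holder's underside: 25 mm along holder +x from its origin. Axes as the holder's.
- fin (a point): Point at which to grip the orange fin, inside it: 30 mm along holder -x from its origin, 34 mm above the underside. The fin is 12 mm thick (holder y: grip across this), 30 mm long (holder x), and stands from the top of the frame, 6 mm above the underside, to 48 mm above it; keep the fingertips above the frame. Axes as the holder's.
- stage: Lab jack fixed to the bench, base 150 x 100 mm, blue knob on its near side, carrying a white plate 170 x 100 x 5 mm on a tilting cradle. Origin: centre of the base, on the bench. Tilt axis: along stage y, 85 mm above the bench, 24 mm under the top of the unpressed plate. The high end is at +x; the slope, 0.2 to 0.45 rad, faces back to the robot, differs each time and stays put when pressed.
- spot (a point): Centre of the glowing orange spot (20 mm across, in a pale 42 mm disc) on the plate's top face, 35 mm up the slope from the plate's middle; it moves with the plate. x up the slope along the plate's length, y across it (level), z out of the plate, square to its face.
- plate (a joint): How far the white plate is pressed in, square to its face, in m: 0 unpressed, 0.010 at its stop. Springs push it back out: it gives way at about 1.3 N and needs about 0.6 N more for each mm. It does not tilt on its springs.
- jar: Small amber jar, 48 mm across, 75 mm tall, a bystander. Origin: centre of its underside.
- slidebox: Closed blue slide box 62 x 102 x 33 mm, a bystander. Origin: centre of its underside.
- dish: Clear closed petri dish with a red disc inside, 92 mm across, 15 mm tall, a bystander. Origin: centre of its underside.
There are look-alikes about, which are no part of the job. Leave any red look-alike of the holder alone. Leave any purple look-alike of the stage alone.

How it is judged:
On the way, in this order (a step that is already met when the one before it is completed fails the run):
1. the slide holder is gripped and lifted clear of the bench (height (world z) of holder above 0.04 m and contact force between the fingers and holder above 1 N and contact force between holder and stage below 0.1 N), for 0.2 s.
2. the holder lies flush over the spot, pressing the plate in part of the way (x of window in the frame of spot between -0.008 and 0.008 m and y of window in the frame of spot between -0.008 and 0.008 m and z of window in the frame of spot between -0.003 and 0.003 m and angle between the z axis of holder and the z axis of spot, either way round below 0.05 rad and angle between the x axis of holder and the x axis of spot, either way round below 0.14 rad and x of spot in the frame of fin above 0.04 m and value of joint plate between 0.002 and 0.009 m and contact force between holder and stage above 1.5 N and contact force between the fingers and holder above 2 N and contact force between each of the arm, the fingers and stage below 0.5 N and linear speed of holder below 0.015 m/s), for 0.3 s.
At the end, for the whole second after the job is handed in: Holder gripped (over 2 N), still, specimen within 8 mm of the spot in plate x and y, underside within 3 mm and 0.05 rad of the face, in line within 0.14 rad, glass end uphill; plate pressed in 2 to 9 mm by the holder (over 1.5 N); fingers and arm do not touch the stage (all of step 2); the arm keeps its last pose, push and grip.
It fails at once if the plate is driven to its stop (value of joint plate above 0.0097 m).
It fails at once if the jar is moved more than 15 mm (distance of jar from where it was at the start of the episode above 0.015 m).
It fails at once if the slide box is moved more than 15 mm (distance of slidebox from where it was at the start of the episode above 0.015 m).
It fails at once if the dish is moved more than 15 mm (distance of dish from where it was at the start of the episode above 0.015 m).
It also fails if it takes over 42 s, if anything falls off the work surface, if the arm or the gripper's body presses on something with over 40 N, if the wrist force passes 120 N, or if a joint passes its speed limit or range.

## Robot

A 7-joint arm with a two-finger parallel gripper is mounted at the origin on the work surface. World frame = base frame: x ahead of the robot, y to its left, z up, the work surface at z = 0. Lengths are in m, angles in rad, forces in N, time in s.
With the tool pointing down it reaches from about 0.35 to 0.9 m from the base axis. Payload 19.9 kg.
Tool frame: the origin (TCP) lies at the very end of the fingers, on their centre line; the grasp point (between the pads) lies 19 mm behind it; z points along the fingers, y is the line along which they close (so a half turn about z gives the same grasp; the last joint's range is limited). The gripper opens to 94 mm and grips with 3 to 60 N. Pads are 16 mm wide; open, the fingers measure 119 mm over their backs; the gripper's body (75 mm by 177 mm) begins 78 mm behind the grasp point.
Start: joints at [1.179, 0.417, -0.01, 1.614, 0.005, 1.111, -0.053], TCP at [0.214, -0.587, 0.205] pointing down, gripper open.
Joint ranges: [-2.81, 2.81], [-0.39, 2.02], [-1.27, 1.25], [0.06, 2.57], [-1.19, 4.33], [0.19, 2], [-2.82, 2.82]. Speed limits (rad/s): [1.89, 1.89, 2.39, 2.39, 3.01, 3.01, 3.01].

## Interface

Orientations are given as a unit quaternion [w, x, y, z].
In Python, from station import status, get_image, ctrl, look_for gives the robot as it stands.
- The arm moves only by the shell command python3 -m creep 'ROWS' [FORCE]. ROWS is JSON, a list of rows, each a list of 7 numbers: the shift along the world's x, y, z in units of 40 mm (1.0 is 40 mm), then the turn, a rotation vector about the world's x, y, z in units of 6 degrees (1.0 is 6 degrees), then the gripper command: -1 is shut, 1 is fully open, values between are in proportion. A call has 1 to 20 rows; each row shifts and turns the commanded pose from where the row before left it; what a row does not reach is not made up. A row lasts 1/10 s, in which the tool goes at most 50 mm and 8.59 degrees, less where a joint would pass 70% of its speed; a pose out of reach is approached as far as the arm can. A call is refused whole if a number of a shift passes 1 or a number of a turn 1, either way. A call with a gripper value outside its range is refused whole. The fingers move at their own pace and stop on an object; FORCE is the grip in N (left out, the last holds). Time passes only in rows, so rows that do not move let the fingers close. It gives the time, the measured TCP pose, the force, the opening and the grip force at its end, in the units of the state.
- status.read_state(): the state, without advancing time (a new reading comes with each control period).
- get_image(name): name is "side" or "top" or "wrist"; returns a dict with "pixels" (400x640x3 uint8, red, green, blue), "K" (3x3 intrinsics, pixels), "D" ([k1, k2, p1, p2, k3] as OpenCV has them; the pictures are not rectified), "view" (4x4, takes a point from world to camera coordinates); the wrist camera has in their place "T_tool_cam" (4x4, takes a point from camera to tool coordinates, whose origin is the TCP and whose axes are the flange's). Camera axes: x right, y up, looking along -z (the intrinsics and any distortion apply to the point x, -y, -z); pixel columns grow to the right and rows downward; lengths in m; the calibration is good to about 2 mm. A picture is of the moment at which its call begins: read the wrist's pose just before it. There is no depth.
- ctrl.close_job(): hands the job in; it is judged then, once.
Trained networks look in a picture, given as the dict that the camera call returned (one of the last four; its "shot" number tells which), for a name from the list of things; names that differ only in an ending like _2 or _b are one class to them, and where a whole thing is asked for, a point or a joint stands for the part that bears it (a point fixed in the world has none). Each returns a list of dicts, best first, with "p" (0 to 1); they miss things now and then, are a little off and sometimes report something else, mostly with a low value. They report only what shows in the picture. A call takes as long as a camera call. They do not tell look-alikes from the thing itself.
- look_for(picture, thing): "extent" ([left, top, width, height] in pixels, round what is visible of it).
The state is a dict: "time": time; "joint_positions": joint angles; "dq": joint speeds; "tau": joint torques, N m; "position": TCP position; "ee_rot": TCP orientation; "contact_force": force on the tool from outside, world axes, zero at the start; "moment": the same for the moment, N m; "finger_gap": finger opening in m; "gripper_force": force on a finger pad.
Only numpy, scipy, OpenCV 4.12 (cv2) and the standard library are available. Lean on these libraries where they do the work, as an engineer would, in place of code of your own. Each camera call takes 0.05 s, during which the arm holds its last target. There are 200 camera calls.

## Working session

There is one attempt and no reset: what is moved stays moved. The work goes in short steps, Python scripts to look and compute and a shell command to move; the robot and the scene stay as the last step left them, time stands still between calls to the robot, and variables do not carry over. Pictures are saved under pics/ and viewed, at most 10 in all, crops included, and the job is handed in when it is done.

```bash
ls; mkdir -p pics
python3 - <<'E'
from station import status,get_image,look_for
import cv2,pickle,numpy as np
s=status.read_state();print({k:np.round(v,3).tolist() for k,v in s.items()})
d={}
for n in("side","top"):
    p=get_image(n);d[n]=p
    cv2.imwrite(f"pics/{n}0.png",p["pixels"][:,:,::-1])
    for t in("holder","stage","jar","slidebox","dish"):
        print(n,t,[(np.round(r["extent"]).tolist(),round(r["p"],2)) for r in look_for(p,t)])
    print(np.round(p["K"],1).tolist(),p["D"],np.round(p["view"],3).tolist())
pickle.dump(d,open("p0.pkl","wb"))
E
```

```text
pics
{'time': 0.0, 'joint_positions': [1.18, 0.418, -0.01, 1.614, 0.005, 1.111, -0.053], 'dq': [-0.002, 0.0, 0.0, -0.001, -0.0, -0.001, 0.0], 'tau': [-0.001, -85.125, 0.638, -42.599, -0.049, 0.019, 0.0], 'position': [0.214, -0.587, 0.205], 'ee_rot': [-0.001, 0.985, 0.174, -0.0], 'contact_force': [-0.453, 0.587, -0.129], 'moment': [0.031, 0.036, 0.027], 'gripper_force': 0.0, 'finger_gap': 0.094}
side holder [([341.0, 188.0, 31.0, 13.0], 0.76), ([315.0, 206.0, 27.0, 18.0], 0.75), ([309.0, 181.0, 15.0, 14.0], 0.67)]
side stage [([289.0, 216.0, 73.0, 80.0], 0.66), ([208.0, 199.0, 70.0, 69.0], 0.58)]
side jar [([264.0, 197.0, 14.0, 26.0], 0.77)]
side slidebox [([276.0, 305.0, 47.0, 55.0], 0.64)]
side dish [([378.0, 166.0, 21.0, 14.0], 0.65)]
[[365.7, 0.0, 316.5], [0.0, 365.7, 194.3], [0.0, 0.0, 1.0]] [-0.03299048  0.          0.          0.          0.        ] [[-0.938, -0.347, 0.008, 0.592], [0.174, -0.449, 0.876, -0.212], [-0.301, 0.823, 0.482, -0.959], [0.0, 0.0, 0.0, 1.0]]
top holder [([337.0, 204.0, 36.0, 31.0], 0.86), ([390.0, 168.0, 39.0, 30.0], 0.76)]
top stage [([228.0, 209.0, 53.0, 69.0], 0.94), ([234.0, 115.0, 62.0, 76.0], 0.64)]
top jar [([313.0, 146.0, 18.0, 28.0], 0.82)]
top slidebox [([158.0, 236.0, 42.0, 26.0], 0.81)]
top dish [([477.0, 248.0, 34.0, 34.0], 0.88)]
[[464.9, 0.0, 324.8], [0.0, 464.9, 203.9], [0.0, 0.0, 1.0]] [0.01191789 0.         0.         0.         0.        ] [[0.021, -1.0, -0.004, -0.003], [0.977, 0.019, 0.212, -0.643], [-0.212, -0.009, 0.977, -1.183], [0.0, 0.0, 0.0, 1.0]]
```

Run:
```python
import cv2,pickle,numpy as np
d=pickle.load(open("p0.pkl","rb"))
t=d["top"]["pixels"][100:300,140:540,::-1]
cv2.imwrite("pics/top_crop.png",cv2.resize(t,(800,400),interpolation=cv2.INTER_CUBIC))
t=d["side"]["pixels"][150:310,200:410,::-1]
cv2.imwrite("pics/side_crop.png",cv2.resize(t,None,fx=3.7,fy=3.7,interpolation=cv2.INTER_CUBIC))
```

```text
(no output)
```

View pics/top_crop.png

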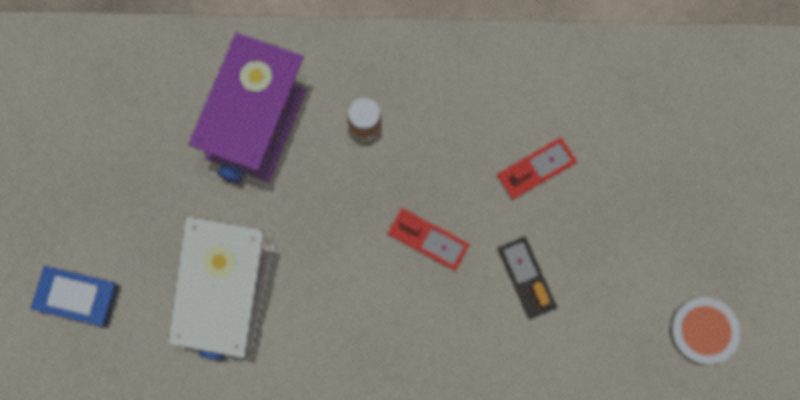

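View pics/side_crop.png

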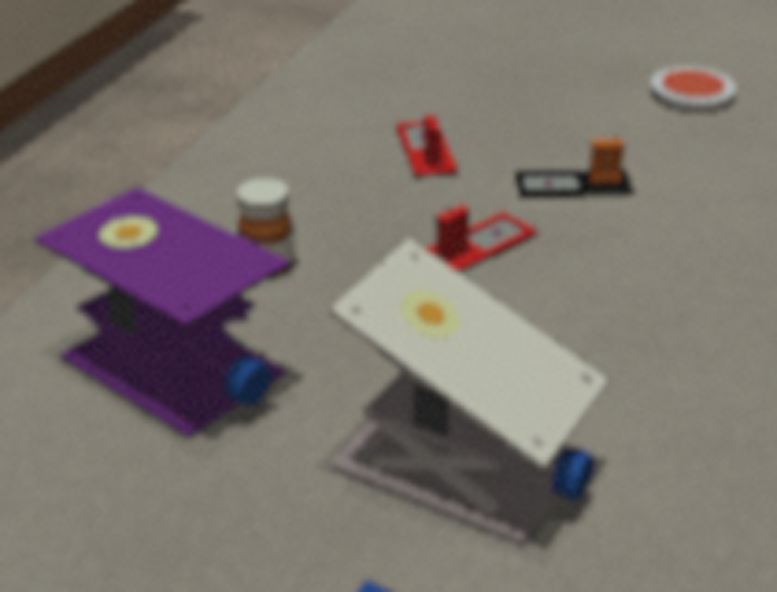

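The dark frame with the orange fin is at top-crop (527,278), which is full-image (403,239). The two holders at (428,240) and (537,168) are red look-alikes, so they're out. The white plate with its spot at crop (219,262) is the stage, and the purple one at (245,100) is a look-alike. The side crop shows the same: orange fin at (606,160), white plate at (470,350) with its high end to the upper left.

```bash
cat > h.py <<'E'
import numpy as np,cv2
from scipy.optimize import least_squares
from scipy.spatial.transform import Rotation as R
F=np.diag([1.,-1,-1])
def proj(p,V,X):
    c=(V[:3,:3]@np.atleast_2d(X).T).T+V[:3,3]; c=c@F
    return cv2.projectPoints(c[:,None],np.zeros(3),np.zeros(3),p["K"],np.array(p["D"],float))[0][:,0]
def plate_R(yaw,tilt): return R.from_euler("ZY",[yaw,-tilt]).as_matrix()   # x up slope
def plate_pts(q,press=0,pts=((.085,.05),(.085,-.05),(-.085,-.05),(-.085,.05),(.035,0))):
    x,y,yaw,t=q; M=plate_R(yaw,t)
    return np.array([[x,y,.085]+M@[a,b,.024-press] for a,b in pts])
def hold_pts(q):
    x,y,yaw=q; M=R.from_euler("z",yaw).as_matrix()
    L=[(.055,.022,.006),(.055,-.022,.006),(-.055,-.022,.006),(-.055,.022,.006),(-.03,0,.048),(.025,0,.006)]
    return np.array([x,y,0])+np.array(L)@M.T
E
python3 - <<'E'
from h import *
import pickle
d=pickle.load(open("p0.pkl","rb"));T,S=d["top"],d["side"]
t=np.array([(187,217),(262,231),(244,357),(170,343),(219,262)])/2+[140,100]-.25
s=np.array([(333,307),(410,239),(606,379),(545,466),(431,314)])/3.7+[200,150]-.35
f=lambda q:np.r_[proj(T,T["view"],plate_pts(q))-t,proj(S,S["view"],plate_pts(q))-s].ravel()
r=least_squares(f,[.6,.25,0,.3]);print("plate",r.x.round(4),r.fun.reshape(-1,2).round(1).tolist())
print("spot",plate_pts(r.x)[4])
t=np.array([(498,247),(526,237),(557,308),(529,319),(541,293),(519,261)])/2+[140,100]-.25
g=lambda q:(proj(T,T["view"],hold_pts(q))-t).ravel()
r=least_squares(g,[.55,-.2,.3]);print("holder",r.x.round(4),r.fun.reshape(-1,2).round(1).tolist(),"fin",hold_pts(r.x)[4])
E
```

```text
plate [ 0.5362  0.204  -0.1596  0.3981] [[-0.7, -0.2], [0.4, -0.3], [0.1, 0.0], [-0.5, 0.1], [-0.1, -0.3], [-0.3, -0.2], [-0.1, -0.9], [0.8, 0.2], [0.3, -0.0], [0.1, -0.3]]
spot [0.55886115 0.2003457  0.12069117]
holder [ 0.5628 -0.2102  0.3957] [[-0.5, -0.1], [-0.1, -0.8], [0.4, 0.2], [-0.3, 0.5], [0.1, 0.3], [0.5, -0.1]] fin [ 0.53515359 -0.22178676  0.048     ]
```

```bash
python3 -m creep '[[0.57,0.65,-0.04,0,0,0.03,1],[0.57,0.65,-0.04,0,0,0.03,1],[0.57,0.65,-0.04,0,0,0.03,1],[0.57,0.65,-0.04,0,0,0.03,1],[0.57,0.65,-0.04,0,0,0.03,1],[0.57,0.65,-0.04,0,0,0.03,1],[0.57,0.65,-0.04,0,0,0.03,1],[0.57,0.65,-0.04,0,0,0.03,1],[0.57,0.65,-0.04,0,0,0.03,1],[0.57,0.65,-0.04,0,0,0.03,1],[0.57,0.65,-0.04,0,0,0.03,1],[0.57,0.65,-0.04,0,0,0.03,1],[0.57,0.65,-0.04,0,0,0.03,1],[0.57,0.65,-0.04,0,0,0.03,1],[0,0,0,0,0,0,1],[0,0,0,0,0,0,1],[0,0,0,0,0,0,1]]'
python3 - <<'E'
from h import *
from station import *
import pickle
s=status.read_state();p=get_image("wrist");pickle.dump((s,p),open("w1.pkl","wb"))
print(s["position"],s["ee_rot"],s["contact_force"],p["K"][0,0],p["T_tool_cam"])
cv2.imwrite("pics/w1.png",p["pixels"][:,:,::-1])
E
```

```text
time: 2.3
position: [0.5328, -0.2241, 0.183]
ee_rot: [0.0, 0.981, 0.195, -0.0]
contact_force: [0.2, -0.4, 0.1]
finger_gap: 0.0938
gripper_force: 0.0
[ 0.53279633 -0.22413123  0.18303248] [ 1.42030089e-04  9.80804238e-01  1.94994852e-01 -1.87319791e-04] [ 0.15585121 -0.35561537  0.10796287] 321.2744934025049 [[-5.26425945e-04  9.74005085e-01  2.26525531e-01  6.49982994e-02]
 [ 9.99999647e-01  3.64459262e-04  7.56826762e-04 -1.47850965e-04]
 [ 6.54593787e-04  2.26525850e-01 -9.74004934e-01 -1.79597141e-01]
 [ 0.00000000e+00  0.00000000e+00  0.00000000e+00  1.00000000e+00]]
```

View pics/w1.png

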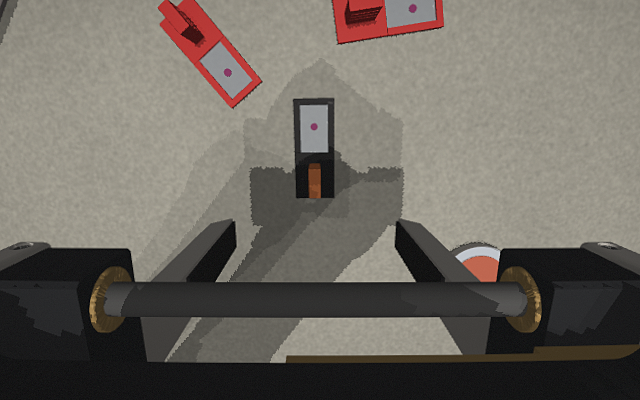

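The wrist picture confirms the target: a dark frame at cols 294–335, rows 98–198, with specimen at (314,127) and orange fin at (315,181). The red look-alikes are above it. I'll fit its pose from this picture.

```bash
cat >> h.py <<'E'
def Tmat(s):
    q=np.array(s["ee_rot"]);T=np.eye(4);T[:3,:3]=R.from_quat(q[[1,2,3,0]]).as_matrix();T[:3,3]=s["position"];return T
def wview(s,p): return np.linalg.inv(Tmat(s)@p["T_tool_cam"])
E
python3 - <<'E'
from h import *
import pickle
s,p=pickle.load(open("w1.pkl","rb"))
V=wview(s,p)
px=np.array([(293.5,98),(334,98),(335,198),(296,198),(314,127)])
h=lambda q:(proj(p,V,hold_pts(q)[[0,1,2,3,5]])-px).ravel()
r=least_squares(h,[.56,-.21,.4]);print(r.x,r.fun.reshape(-1,2).round(1).tolist())
fin=hold_pts(r.x)[4]; print("fin",fin, "pred fin px",proj(p,V,[fin]))
hsv=cv2.cvtColor(p["pixels"],cv2.COLOR_RGB2HSV);m=cv2.inRange(hsv,(8,120,60),(22,255,255));m[210:]=0;m[:150]=0
ys,xs=np.nonzero(m);print("fin mask",xs.min(),xs.max(),ys.min(),ys.max(),xs.mean())
e=R.from_matrix(Tmat(s)[:3,:3]).as_matrix();print("tool yaw",np.arctan2(e[1,0],e[0,0]))
print("move units",(fin[:2]-s["position"][:2])/.04,(.015-s["position"][2])/.04)
E
```

```text
[ 0.56294366 -0.21064854  0.40724013] [[-0.3, 0.4], [0.4, -0.3], [-0.4, -0.1], [0.1, 0.4], [0.2, -0.3]]
fin [ 0.53539713 -0.22253084  0.048     ] pred fin px [[314.9710861  183.79421845]]
fin mask 308 320 163 197 314.2570754716981
tool yaw 0.39250437051859627
move units [0.06502007 0.04000959] -4.200812086484494
```

```bash
python3 -m creep '[[0.065,0.04,-0.6,0,0,0.14,1],[0,0,-0.9,0,0,0,1],[0,0,-0.9,0,0,0,1],[0,0,-0.8,0,0,0,1],[0,0,-0.6,0,0,0,1],[0,0,-0.4,0,0,0,1],[0,0,0,0,0,0,1],[0,0,0,0,0,0,1],[0,0,0,0,0,0,-1],[0,0,0,0,0,0,-1],[0,0,0,0,0,0,-1],[0,0,0,0,0,0,-1],[0,0,0,0,0,0,-1],[0,0,0,0,0,0,-1],[0,0,0,0,0,0,-1],[0,0,0,0,0,0,-1],[0,0,0,0,0,0,-1],[0,0,0,0,0,0,-1]]' 40
```

```text
time: 4.15
position: [0.536, -0.2215, 0.015]
ee_rot: [-0.0, 0.979, 0.203, 0.0]
contact_force: [0.7, 0.2, -0.0]
finger_gap: 0.0174
gripper_force: 0.0
```

```bash
python3 -m creep '[[0,0,0,0,0,0,-1],[0,0,0,0,0,0,-1],[0,0,0,0,0,0,-1],[0,0,0,0,0,0,-1]]' 40; python3 -m creep '[[0,0,0.3,0,0,0,-1],[0,0,0.6,0,0,0,-1],[0,0,0.8,0,0,0,-1],[0,0,0.8,0,0,0,-1],[0,0,0.8,0,0,0,-1],[0,0,0.8,0,0,0,-1],[0,0,0.6,0,0,0,-1],[0,0,0.3,0,0,0,-1],[0,0,0,0,0,0,-1],[0,0,0,0,0,0,-1],[0,0,0,0,0,0,-1]]' 40
python3 - <<'E'
from h import *
from station import *
import pickle
s=status.read_state();p=get_image("wrist");pickle.dump((s,p),open("w2.pkl","wb"))
cv2.imwrite("pics/w2.png",cv2.resize(p["pixels"][60:260,180:460,::-1],None,fx=2.5,fy=2.5))
q=[.5362,.204,-.1596,.3981];M=plate_R(q[2],q[3])
spot=plate_pts(q)[4]; Tc=M@np.diag([1.,-1,-1])
T=Tmat(s)
print("rotvec units total",R.from_matrix(Tc@T[:3,:3].T).as_rotvec(degrees=True)/6)
for h in(.05,.0,): 
    g=spot+M@[-.055,0,.015+h]; print(h,"tcp",g,"units",(g-T[:3,3])/.04)
E
```

```text
time: 4.55
position: [0.536, -0.2215, 0.015]
ee_rot: [-0.0, 0.979, 0.203, -0.0]
contact_force: [0.6, -0.1, -0.5]
finger_gap: 0.0116
gripper_force: 40.0
time: 5.65
position: [0.5354, -0.2213, 0.2137]
ee_rot: [-0.001, 0.979, 0.203, -0.001]
contact_force: [0.3, 0.8, -1.6]
finger_gap: 0.0121
gripper_force: 40.0
rotvec units total [ 0.46522099 -3.83867229 -5.35474818]
0.05 tcp [0.48393439 0.21241315 0.15928678] units [-1.28608929 10.84334912 -1.35926708]
0.0 tcp [0.50307143 0.20933267 0.11319682] units [-0.80766338 10.76633735 -2.51151611]
```

View pics/w2.png

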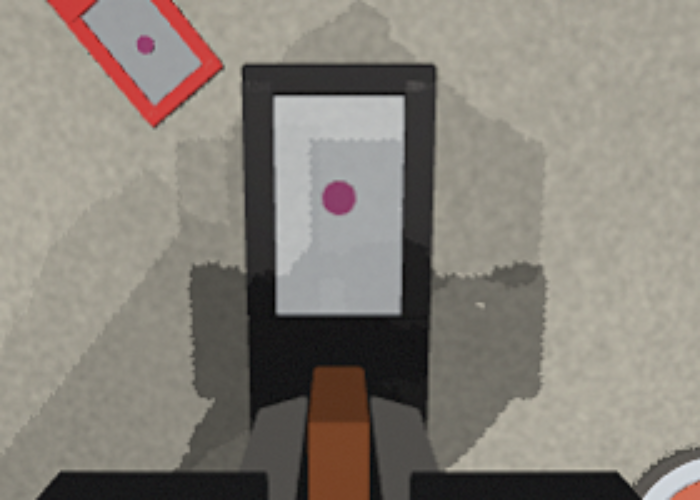

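Gripped cleanly, with the fin centred between the pads and the holder square to the tool. The specimen is at crop (339,198) and the far edge runs along crop row 65, cols 243–436.

```bash
python3 -m creep '[[-0.08,0.6,-0.05,0.026,-0.213,-0.297,-1],[-0.08,0.6,-0.05,0.026,-0.213,-0.297,-1],[-0.08,0.6,-0.05,0.026,-0.213,-0.297,-1],[-0.08,0.6,-0.05,0.026,-0.213,-0.297,-1],[-0.08,0.6,-0.05,0.026,-0.213,-0.297,-1],[-0.08,0.6,-0.05,0.026,-0.213,-0.297,-1],[-0.08,0.6,-0.05,0.026,-0.213,-0.297,-1],[-0.08,0.6,-0.05,0.026,-0.213,-0.297,-1],[-0.08,0.6,-0.05,0.026,-0.213,-0.297,-1],[-0.08,0.6,-0.05,0.026,-0.213,-0.297,-1],[-0.08,0.6,-0.05,0.026,-0.213,-0.297,-1],[-0.08,0.6,-0.05,0.026,-0.213,-0.297,-1],[-0.08,0.6,-0.05,0.026,-0.213,-0.297,-1],[-0.08,0.6,-0.05,0.026,-0.213,-0.297,-1],[-0.08,0.6,-0.05,0.026,-0.213,-0.297,-1],[-0.08,0.6,-0.05,0.026,-0.213,-0.297,-1],[-0.08,0.6,-0.05,0.026,-0.213,-0.297,-1],[-0.08,0.6,-0.05,0.026,-0.213,-0.297,-1],[0,0,0,0,0,0,-1],[0,0,0,0,0,0,-1]]' 40
python3 -m creep '[[0,0,0,0,0,0,-1],[0,0,0,0,0,0,-1],[0,0,0,0,0,0,-1]]'
python3 - <<'E'
from h import *
from station import *
import pickle
s,p=pickle.load(open("w2.pkl","rb"))
Vt=np.linalg.inv(p["T_tool_cam"])
c=np.array([(243,65),(436,65),(339,198),(250,430),(427,428)])/2.5+[180,60]-.3
# holder in tool: axes x,-y,-z ; params dx,dy,yaw,pitch,dz
def f(a):
    M=np.diag([1.,-1,-1])@R.from_euler("zy",[a[2],a[3]]).as_matrix()
    P=np.array([(.055,.022,.006),(.055,-.022,.006),(.025,0,.006)])
    o=np.array([a[0],a[1],.015+a[4]])-M@[-.03,0,0]
    return np.r_[(proj(p,Vt,o+P@M.T)-c[:3]).ravel(),a[4]/.0007]
r=least_squares(f,np.zeros(5));print("in-hand",r.x.round(4),r.fun.round(2))
s=status.read_state();p=get_image("wrist");pickle.dump((s,p),open("w3.pkl","wb"))
cv2.imwrite("pics/w3.png",p["pixels"][:,:,::-1])
p=get_image("side");pickle.dump((s,p),open("s3.pkl","wb"))
cv2.imwrite("pics/s3.png",cv2.resize(p["pixels"][170:310,230:400,::-1],None,fx=4,fy=4,interpolation=cv2.INTER_CUBIC))
E
```

```text
time: 7.7
position: [0.4778, 0.2107, 0.1782]
ee_rot: [0.016, 0.977, -0.078, 0.197]
contact_force: [-1.2, -0.2, -0.5]
finger_gap: 0.0118
gripper_force: 40.0
time: 8.0
position: [0.4787, 0.2097, 0.1791]
ee_rot: [0.016, 0.977, -0.079, 0.198]
contact_force: [0.3, -0.5, -0.5]
finger_gap: 0.0117
gripper_force: 40.0
in-hand [-0.0009 -0.0002 -0.0018  0.0397  0.    ] [-0.02 -0.07 -0.06  0.03  0.08  0.03  0.  ]
```

View pics/w3.png

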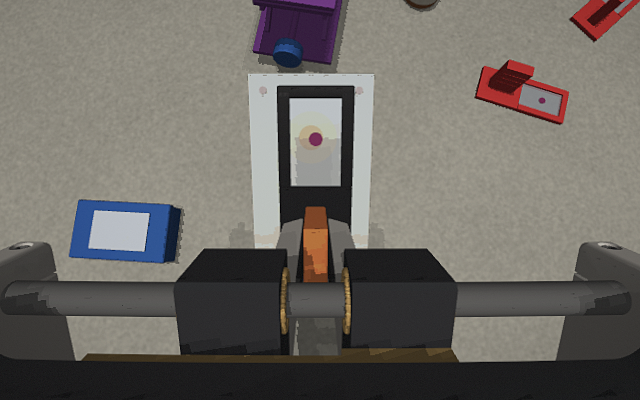

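View pics/s3.png

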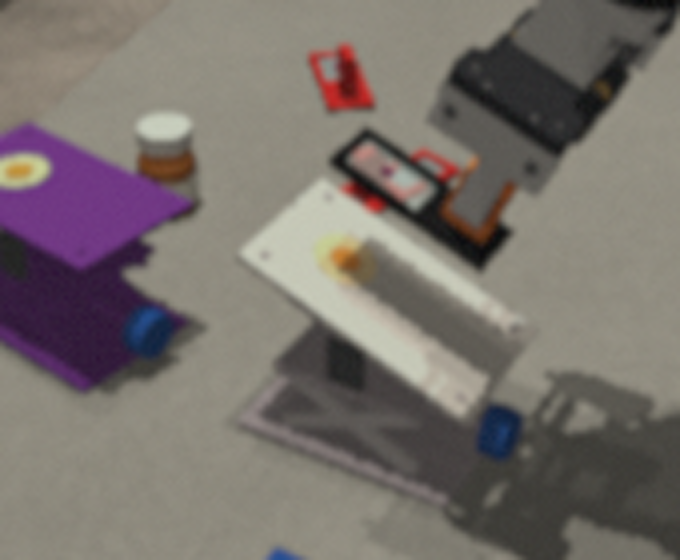

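Wrist: the holder is over the white plate in line, specimen (315,139), spot behind it near (311,137), plate's far corners at (248,74) and (375,73). Side: holder roughly parallel above the plate, corners at crop (332,158), (368,128), (510,233), (484,270). I'll fit plate and in-hand pose together from all the views.

```bash
cat > fit.py <<'E'
from h import *
import pickle
d=pickle.load(open("p0.pkl","rb"));T,S=d["top"],d["side"]
s3,w=pickle.load(open("w3.pkl","rb"));_,sd=pickle.load(open("s3.pkl","rb"));s2,w2=pickle.load(open("w2.pkl","rb"))
t=np.array([(187,217),(262,231),(244,357),(170,343),(219,262)])/2+[140,100]-.25
s=np.array([(333,307),(410,239),(606,379),(545,466),(431,314)])/3.7+[200,150]-.35
pl3=np.array([(238,250),(322,178),(531,325),(468,418)])/4+[230,170]-.4
hd3=np.array([(332,158),(368,128),(510,233),(484,270)])/4+[230,170]-.4   # +y,-y far, -y,+y near
HP=np.array([(.055,.022,.006),(.055,-.022,.006),(-.055,-.022,.006),(-.055,.022,.006),(.025,0,.006)])
V3=wview(s3,w);T3=Tmat(s3)
def hold(a):
    M=np.diag([1.,-1,-1])@R.from_euler("zyx",a[2:5]).as_matrix(); return M,np.array([a[0],a[1],.015])-M@[-.03,0,0]
def f(v):
    q=v[:4];a=v[4:9];P=plate_pts(q);M,o=hold(a);H=o+HP@M.T;Hw=H@T3[:3,:3].T+T3[:3,3]
    e=[proj(T,T["view"],P)-t,proj(S,S["view"],P)-s,proj(sd,sd["view"],P[:4])-pl3,
       proj(w,V3,P[:2]+v[9:12])-[(248,74),(375,73.5)],
       proj(w,V3,plate_pts(q,0,((0,.05),(0,-.05)))+v[9:12])[:,:1]-[[252],[371]],  # placeholder cols near mid
       proj(w,V3,Hw[[0,1,4]])-[(277,86),(354,86),(315.5,139)],
       proj(sd,sd["view"],Hw+v[9:12])[:4]-hd3, v[9:12]/.002]
    return np.concatenate([np.ravel(x) for x in e])
if __name__=="__main__":
    r=least_squares(f,np.r_[.536,.204,-.16,.398,np.zeros(8)],loss="soft_l1")
    v=r.x;C=np.sqrt(np.diag(np.linalg.inv(r.jac.T@r.jac)))*.6
    print("plate",v[:4].round(4),C[:4].round(4));print("hand",v[4:9].round(4),C[4:9].round(4));print("bias",v[9:].round(4))
    print(r.fun.round(1).tolist())
    M,o=hold(v[4:9]);Rh=T3[:3,:3]@M;oh=T3[:3,:3]@o+T3[:3,3];Mp=plate_R(v[2],v[3]);sp=plate_pts(v[:4])[4]+v[9:12]
    print("window in spot",Mp.T@(oh+Rh@[.025,0,0]-sp)); print("turn to do (units)",R.from_matrix(Mp@Rh.T).as_rotvec(degrees=True)/6)
    print("tool vs plate turn",R.from_matrix(Mp@np.diag([1,-1,-1])@T3[:3,:3].T).as_rotvec(degrees=True)/6)
E
python3 fit.py
```

```text
plate [ 0.5361  0.2037 -0.1617  0.3872] [0.0005 0.0005 0.0039 0.0093]
hand [-0.0009 -0.0004 -0.0077  0.0203  0.0226] [0.0002 0.0007 0.0085 0.0134 0.0402]
bias [-0.0003 -0.0003 -0.0014]
[-0.4, -0.3, 0.7, -0.3, 0.1, 0.1, -0.6, 0.1, 0.1, -0.4, -0.4, -0.1, -0.1, -0.8, 1.0, -0.1, 0.4, -0.4, 0.1, -0.3, 0.1, 0.4, 0.2, -0.6, 2.1, 1.1, 0.7, 1.1, -0.2, -0.5, -0.2, -0.1, 0.2, -0.0, -0.3, -0.7, 0.4, 0.0, -0.2, 0.3, -0.1, 0.4, -0.0, 0.1, 2.1, -0.1, 0.8, -0.2, -0.2, -0.1, -0.7]
window in spot [ 0.00215429 -0.00296264  0.07054534]
turn to do (units) [-0.22754031 -0.04528122 -0.01919888]
tool vs plate turn [ 0.02661069  0.11083626 -0.00312907]
```

```bash
python3 -m creep '[[0.08,0,-0.215,0,0,0,-1],[0.08,0,-0.215,0,0,0,-1],[0.08,0,-0.215,0,0,0,-1],[0.08,0,-0.215,0,0,0,-1],[0.08,0,-0.215,0,0,0,-1],[0.08,0,-0.215,0,0,0,-1],[0,0,0,0,0,0,-1],[0,0,0,0,0,0,-1],[0,0,0,0,0,0,-1],[0,0,0,0,0,0,-1],[0,0,0,0,0,0,-1]]'
python3 - <<'E'
from h import *
from station import *
import pickle
s=status.read_state();p=get_image("wrist");pickle.dump((s,p),open("w4.pkl","wb"))
a=cv2.resize(p["pixels"][60:220,220:400,::-1],None,fx=3,fy=3,interpolation=cv2.INTER_CUBIC)
q=get_image("side");pickle.dump(q,open("s4.pkl","wb"))
b=cv2.resize(q["pixels"][190:310,280:375,::-1],None,fx=2.6,fy=4,interpolation=cv2.INTER_CUBIC)
cv2.imwrite("pics/w4.png",np.hstack([a,b]))
E
```

```text
time: 9.2
position: [0.4977, 0.2103, 0.1277]
ee_rot: [0.016, 0.977, -0.078, 0.198]
contact_force: [-0.4, -0.8, -0.4]
finger_gap: 0.0117
gripper_force: 40.0
```

View pics/w4.png

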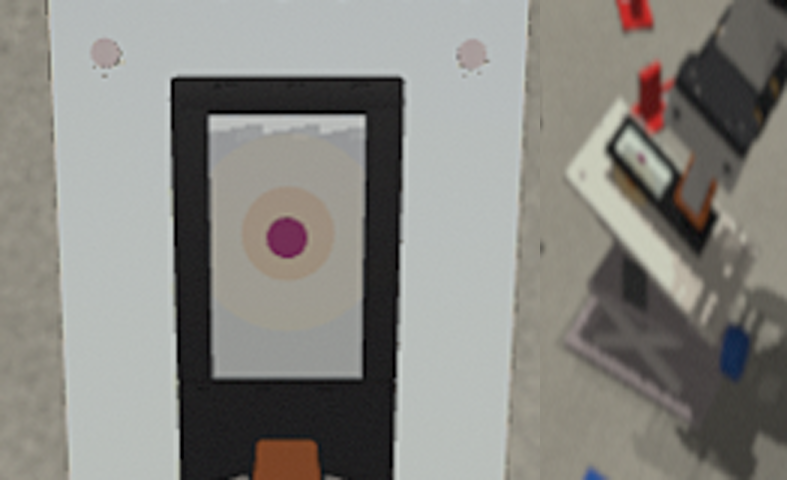

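Close view: specimen at crop (287,237), spot centre at (288,233), edges parallel. Next I'll work out the offset along the plate.

Run:
```python
from h import *
import pickle
s,p=pickle.load(open("w4.pkl","rb"));V=wview(s,p);C=np.linalg.inv(V);T=Tmat(s)
def ray(px):
    u=cv2.undistortPoints(np.array([[px]],float),p["K"],np.array(p["D"],float))[0,0];return C[:3,:3]@[u[0],-u[1],-1]
spx=np.array([288,233])/3+[220,60]-.33; hpx=np.array([287,237])/3+[220,60]-.33
q=[.5361,.2037,-.1617,.3872]
for tilt in(.38,.3872,.398):
  for bias in(0,-.0014):
    M=plate_R(q[2],tilt);o=plate_pts(q[:3]+[tilt])[4]+[0,0,bias];n=M[:,2]
    d=ray(spx);S=C[:3,3]+d*(n@(o-C[:3,3]))/(n@d)
    tcp=M.T@(T[:3,3]-S)
    # specimen: z of glass 4mm, underside dist = tcp z-.015
    u=tcp[2]-.015;d=ray(hpx);W=C[:3,3]+d*(n@(S+n*(u+.004)-C[:3,3]))/(n@d)
    print(tilt,bias,"spot",S.round(4),"fit",o.round(4),"window rel",(M.T@(W-S)).round(4),"underside gap",round(u,4),"window nominal x",round(tcp[0]+.055,4))
R3=T[:3,:3];print("tool tilt",np.arcsin(R3[2,0]),"yaw",np.arctan2(R3[1,0],R3[0,0]))
# plate width perspective: far corners cols
```

```text
0.38 0 spot [0.5589 0.2001 0.1201] fit [0.5594 0.1999 0.1203] window rel [-0.0002  0.0002  0.0191] underside gap 0.0151 window nominal x 0.0002
0.38 -0.0014 spot [0.5594 0.2001 0.1189] fit [0.5594 0.1999 0.1189] window rel [-0.0001  0.0002  0.0204] underside gap 0.0164 window nominal x 0.0002
0.3872 0 spot [0.5588 0.2002 0.1203] fit [0.5591 0.1999 0.1204] window rel [-0.      0.0002  0.0193] underside gap 0.0153 window nominal x 0.0004
0.3872 -0.0014 spot [0.5593 0.2001 0.1191] fit [0.5591 0.1999 0.119 ] window rel [0.     0.0002 0.0206] underside gap 0.0166 window nominal x 0.0005
0.398 0 spot [0.5587 0.2002 0.1207] fit [0.5588 0.2    0.1207] window rel [0.0002 0.0002 0.0195] underside gap 0.0155 window nominal x 0.0007
0.398 -0.0014 spot [0.5592 0.2001 0.1194] fit [0.5588 0.2    0.1193] window rel [0.0003 0.0002 0.0208] underside gap 0.0168 window nominal x 0.0008
tool tilt 0.3993548524951821 yaw -0.15937770457858805
```

```bash
python3 -m creep '[[0.028,-0.0045,-0.07,0,0,0,-1],[0.028,-0.0045,-0.07,0,0,0,-1],[0.028,-0.0045,-0.07,0,0,0,-1],[0.028,-0.0045,-0.07,0,0,0,-1],[0,0,0,0,0,0,-1],[0,0,0,0,0,0,-1],[0,0,0,0,0,0,-1],[0,0,0,0,0,0,-1],[0,0,0,0,0,0,-1]]'
python3 -m creep '[[0.0095,-0.0015,-0.023,0,0,0,-1],[0.0095,-0.0015,-0.023,0,0,0,-1],[0,0,0,0,0,0,-1],[0,0,0,0,0,0,-1],[0,0,0,0,0,0,-1]]'
python3 -m creep '[[0.0095,-0.0015,-0.023,0,0,0,-1],[0.0095,-0.0015,-0.023,0,0,0,-1],[0,0,0,0,0,0,-1],[0,0,0,0,0,0,-1],[0,0,0,0,0,0,-1]]'; python3 -c "
from station import status
s=status.read_state();print(s['contact_force'],s['moment'],s['position'])"
```

```text
time: 10.2
position: [0.5021, 0.2098, 0.1163]
ee_rot: [0.016, 0.977, -0.078, 0.198]
contact_force: [0.2, 0.4, -1.4]
finger_gap: 0.0117
gripper_force: 40.0
time: 10.7
position: [0.5028, 0.2096, 0.1144]
ee_rot: [0.016, 0.977, -0.078, 0.198]
contact_force: [-0.5, 0.9, -1.1]
finger_gap: 0.0117
gripper_force: 40.0
time: 11.2
position: [0.5036, 0.2096, 0.1126]
ee_rot: [0.016, 0.977, -0.078, 0.198]
contact_force: [-0.8, 0.6, 1.8]
finger_gap: 0.0119
gripper_force: 40.0
[-0.78682768  0.58357143  1.75107522] [0.0949724  0.4907191  0.01457491] [0.50362735 0.20956369 0.1126176 ]
```

```bash
for i in 1; do python3 -m creep '[[0.0095,-0.0015,-0.023,0,0,0,-1],[0.0095,-0.0015,-0.023,0,0,0,-1],[0,0,0,0,0,0,-1],[0,0,0,0,0,0,-1],[0,0,0,0,0,0,-1]]'; done
cat > look.py <<'E'
import sys
from h import *
from station import *
import pickle
n=sys.argv[1]
F=[];Mo=[]
s=status.read_state();p=get_image("wrist");q=get_image("side")
for i in range(6):
    z=status.read_state();F.append(z["contact_force"]);Mo.append(z["moment"]);get_image("side") if i<5 else 0
f=np.mean(F,0);N=plate_R(-.16,.39)
print("force plate axes",N.T@f,"moment plate axes",N.T@np.mean(Mo,0))
pickle.dump((s,p,q),open(n+".pkl","wb"))
a=cv2.resize(p["pixels"][60:220,220:400,::-1],None,fx=3,fy=3,interpolation=cv2.INTER_CUBIC)
b=cv2.resize(q["pixels"][190:310,280:375,::-1],None,fx=2.7,fy=4,interpolation=cv2.INTER_CUBIC)
cv2.imwrite(f"pics/{n}.png",np.hstack([a,b]))
E
python3 look.py w5
```

```text
time: 11.7
position: [0.5043, 0.2094, 0.1107]
ee_rot: [0.016, 0.977, -0.078, 0.198]
contact_force: [-2.1, 0.2, 2.5]
finger_gap: 0.0114
gripper_force: 40.0
force plate axes [-0.6625536   0.21828202  2.52065402] moment plate axes [0.11581258 0.53270685 0.00593264]
```

View pics/w5.png

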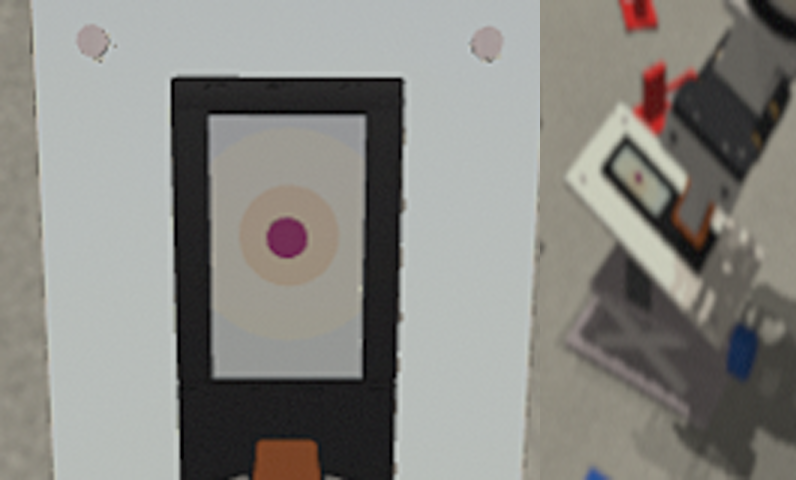

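Specimen is concentric with the spot. Next I'll measure the relative pitch from the vanishing directions of the holder's and plate's long edges.

```bash
cat > vp.py <<'E'
import sys
from h import *
import pickle
x=pickle.load(open(sys.argv[1]+".pkl","rb"));s,p=x[0],x[1]
g=cv2.GaussianBlur(cv2.cvtColor(p["pixels"],cv2.COLOR_RGB2LAB),(0,0),.8).astype(float)
L=g[:,:,0]; Wt=g[:,:,0]-2*g[:,:,2]   # plate is brighter and less yellow
def line(img,c0,c1,r0,r1,sign):
    P=[]
    for r in range(r0,r1):
        a=int(round(np.interp(r,[r0,r1],[c0,c1])));seg=img[r,a-6:a+8]
        d=np.clip(np.diff(seg)*sign,0,None);d[d<d.max()*.3]=0
        P.append((a-6+.5+(d*np.arange(len(d))).sum()/d.sum(),r))
    P=np.array(P);u=cv2.undistortPoints(P[:,None],p["K"],np.array(p["D"],float))[:,0]
    k=np.ones(len(u),bool)
    for _ in range(6):
        c=np.polyfit(u[k,1],u[k,0],1);e=u[:,0]-np.polyval(c,u[:,1]);k=abs(e)<max(2*e[k].std(),4e-4)
    return np.array([1,-c[0],-c[1]]),e[k].std()*321,k.sum()
# raw cols: crop/3+220 ; rows crop/3+60
def C(c):return c/3+220
e=[float(v) for v in sys.argv[2:]] or [37,55,541,525]
Ls=[line(L,C(172),C(179),90,180,-1),line(L,C(403),C(396),90,180,1),line(Wt,C(e[0]),C(e[1]),64,218,1),line(Wt,C(e[2]),C(e[3]),64,218,-1)]
A=p["T_tool_cam"][:3,:3];dirs=[]
for i in(0,2):
    d=np.cross(Ls[i][0],Ls[i+1][0]);d=A@(F@d);d/=np.linalg.norm(d);d*=np.sign(d[0]);dirs.append(d)
    print("holder plate".split()[i//2],"dir in tool",d.round(4),"res",[(round(l[1],2),l[2]) for l in Ls[i:i+2]])
print("pitch holder (nose down+)",np.arctan2(dirs[0][2],dirs[0][0]),"plate",np.arctan2(dirs[1][2],dirs[1][0]),"rel yaw",np.arctan2(dirs[0][1],dirs[0][0])-np.arctan2(dirs[1][1],dirs[1][0]))
E
python3 vp.py w5; python3 vp.py w4 49 69 527 505
```

```text
holder dir in tool [ 1.      0.0012 -0.0052] res [(np.float64(0.08), np.int64(83)), (np.float64(0.09), np.int64(72))]
plate dir in tool [0.9998 0.0055 0.0179] res [(np.float64(0.19), np.int64(153)), (np.float64(0.16), np.int64(154))]
pitch holder (nose down+) -0.005194504199083089 plate 0.017917867904234972 rel yaw -0.004291252963357852
holder dir in tool [ 1.      0.0014 -0.0094] res [(np.float64(0.08), np.int64(79)), (np.float64(0.06), np.int64(71))]
plate dir in tool [0.9998 0.0047 0.0175] res [(np.float64(0.19), np.int64(154)), (np.float64(0.16), np.int64(152))]
pitch holder (nose down+) -0.0094307556519226 plate 0.017535914805411914 rel yaw -0.0033040696188452383
```

```bash
python3 -m creep '[[0,0,0,0.01,0.06,0,-1],[0,0,0,0.01,0.06,0,-1],[0,0,0,0.01,0.06,0,-1],[0.0095,-0.0015,-0.023,0,0,0,-1],[0.0095,-0.0015,-0.023,0,0,0,-1],[0,0,0,0,0,0,-1],[0,0,0,0,0,0,-1],[0,0,0,0,0,0,-1]]'
python3 look.py w6; python3 vp.py w6 33 53 544 527
```

```text
time: 12.85
position: [0.5052, 0.2093, 0.109]
ee_rot: [0.016, 0.979, -0.078, 0.188]
contact_force: [0.2, -0.6, 4.0]
finger_gap: 0.0116
gripper_force: 40.0
force plate axes [1.93401933 0.0564826  3.44150899] moment plate axes [-0.03039727 -0.30958151  0.01083216]
holder dir in tool [ 1.     0.001 -0.008] res [(np.float64(0.09), np.int64(78)), (np.float64(0.15), np.int64(82))]
plate dir in tool [ 1.0e+00  5.7e-03 -5.0e-04] res [(np.float64(0.17), np.int64(145)), (np.float64(0.16), np.int64(153))]
pitch holder (nose down+) -0.008049524790978672 plate -0.0005419789071824954 rel yaw -0.004633063704910305
```

View pics/w6.png

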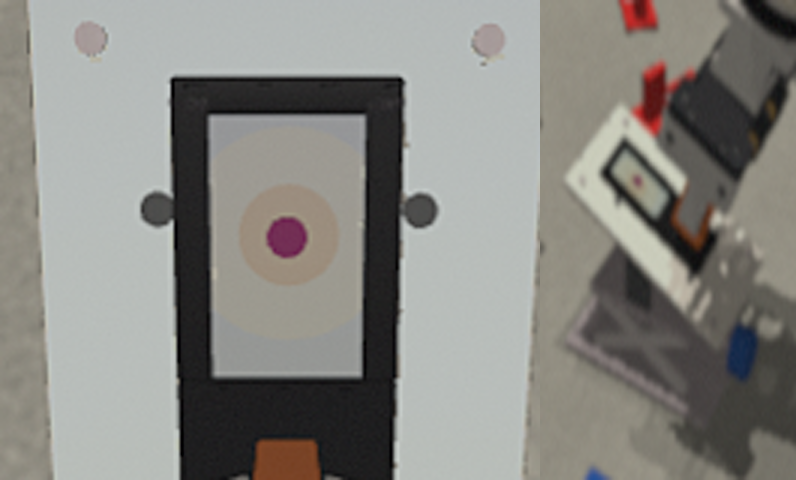

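The specimen is still concentric with the spot, and two guide pins now show beside the frame at crop (157,210) and (420,210). Relative pitch is about 0.008 rad. By travel the plate is in about 4 mm, and by force about 5 mm. I'll hold still and check once more.

```bash
python3 -m creep '[[0,0,0,0,0,0,-1],[0,0,0,0,0,0,-1],[0,0,0,0,0,0,-1],[0,0,0,0,0,0,-1],[0,0,0,0,0,0,-1],[0,0,0,0,0,0,-1],[0,0,0,0,0,0,-1],[0,0,0,0,0,0,-1]]'; python3 look.py w7
python3 - <<'E'
from h import *
import pickle
s,p,q=pickle.load(open("w7.pkl","rb"));print(s["position"])
T=Tmat(s);pl=[.5361,.2037,-.1617,.3835];M=plate_R(*pl[2:])
sp=plate_pts(pl)[4];a=M.T@(T[:3,3]-sp);print("press est mm",(.015-a[2])*1e3,"x err mm",(a[0]+.055)*1e3,"y",a[1]*1e3)
E
```

```text
time: 14.0
position: [0.5051, 0.2093, 0.1089]
ee_rot: [0.016, 0.979, -0.078, 0.188]
contact_force: [0.7, 0.4, 4.3]
finger_gap: 0.0116
gripper_force: 40.0
force plate axes [2.38222937 0.64423109 4.00911325] moment plate axes [ 0.02519569 -0.38277385 -0.01002363]
[0.50511193 0.20928349 0.1088706 ]
press est mm 5.0834914860178815 x err mm -0.26424117336071307 y 0.5216947010389483
```

Still and centred, pressed about 5 mm with roughly 4–5 N. Handing in.

```bash
python3 -c "
from station import ctrl
print(ctrl.close_job())"
```

```text
the job is handed in; nothing more can be done
None
```

I handed the job in with the holder still gripped and pressed flush over the spot: specimen within about 1 mm of its centre, plate in by an estimated 5 mm of its 10 mm, and the bystanders not touched as far as I could see; no verdict came back.

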